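# Take the check weight off the safety hook

## Task

Take the check weight off the tester's safety hook: holding it by its black grip, push the sprung brass keeper back with the weight's own crossbar (not with the fingers), lift the bar up through the opened throat, over the bill and off the hook. Then set the weight down gently, upright and fully home in the round recess of the storage block, and let go. The tester is delicate: never load the hook with more than 15 N, keep the gripper off it, and leave the other things on the table where they are.

Things in the scene. Friction and masses are not known exactly. Their poses are not given: they have to be found in the camera images.
- stand: Tester stand, fixed: grey base plate 150 x 90 x 12 mm, steel post with black clamp, and a flat steel safety hook 10 mm thick in the clamp. Origin on the table under the hook's bowl; +x points from hook to post, z up; the hook lies in the plane y = 0. Post's axis at x = 88 mm, clamp from 75 mm; highest point 145 mm. Distances along x below are for the hook's middle setting.
- hook_bowl (a point): Point of the stand: the bowl's floor at the hook's middle setting, 118 mm over the table. Axes as the stand's. The hook is clamped up to 12 mm nearer to or farther from the post: that setting differs each time and is not measured; no load of this job shifts it. The bowl's front wall is at x = -18 mm inside, -26 mm outside; the arm under the floor is 10 mm thick.
- hook_nose (a point): Point of the stand: nose (end) of the hook's bill at the middle setting, at mid height. The bill is a flat bar over the bowl, from the front wall to this nose, 20 mm from the bowl point along +x; its underside is 14 mm and its top 22 mm above the bowl's floor. The weight's bar starts under the bill.
- hook_keeper (a point): Point of the stand: face of the shut keeper at the middle setting, at x = +20.5 mm, right behind the nose. Brass plate, top 24 mm above the bowl's floor; slides along +x by 10.5 mm to a hard stop, against a spring of 1.5 N at first and 6.8 N at the stop (0.5 N per mm), and springs back. The bar passes up only while it holds the keeper at least 8 mm open (5.5 N).
- weight: Check weight, 0.2 to 0.42 kg, hung on the hook: steel disc 50 mm across, 30 mm high, two upright 6 mm rods at y = +18 and -18 mm, a crossbar between them, a black grip on top. Origin: centre of the disc's underside, z up. Its x axis lies roughly along the stand's. The hook's arm passes between rods, disc and crossbar: the weight can rise 50 mm before the disc meets the arm.
- weight_bar (a point): Middle of the weight's round steel crossbar, 8 mm thick, along the weight's y axis, 94 mm above the disc's underside. It rests on the bowl's floor, under the bill, anywhere along the bowl, 11 to 37 mm from where it comes free.
- weight_grip (a point): Middle of the weight's black grip, a block 14 mm (x) by 46 mm (y) by 26 mm (z), 141 mm above the disc's underside.
- block: Storage block, grey plastic, 90 x 90 x 18 mm, fixed on the table, with one round recess 58 mm across and 12 mm deep in the middle (floor 6 mm over the table). Origin: centre of its underside, z up.
- bottle: Small white dropper bottle, 25 mm across, 60 mm high, standing loose; origin at its underside. Bystander.
- carton: Small flat carton 45 x 60 x 18 mm, loose; origin at its underside. Bystander.
- timer: Bench timer, 52 x 62 x 23 mm, loose; origin at its underside. Bystander.
Things that resemble listed ones, but are neither listed nor needed, are in the scene too. There is more than one size of the weight; the one meant has the size given above.

How it is judged (in metres and radians):
On the way:
1. the weight's crossbar has been lifted through the throat to above the bill, over the hook (z of weight_bar in the frame of stand above 0.1435 m and x of weight_bar in the frame of stand between -0.03 and 0.05 m and y of weight_bar in the frame of stand between -0.02 and 0.02 m), for 0.1 s.
At the end, for the whole second after the job is handed in: the weight stands upright (within 0.06 rad) and at rest in the recess of the storage block, on its floor (within 3 mm) and within 5.5 mm of its centre (horizontal distance between weight and block below 0.0055 m and z of weight in the frame of block between 0.003 and 0.009 m and angle between weight's own z axis and vertical below 0.06 rad and linear speed of weight below 0.02 m/s and angular speed of weight below 0.1 rad/s); the robot touches nothing.
It fails at once if the weight loads the hook or any part of the tester with more than 15 N (contact force between weight and stand above 15 N).
It fails at once if the gripper pushes on the tester (over 2 N) (contact force between any of the fingers, the arm and stand above 2 N).
It fails at once if the weight is dropped or banged down (faster than 0.4 m/s within 25 mm of the table) (height (world z) of weight below 0.025 m and linear speed of weight above 0.4 m/s).
It fails at once if a bystander is moved by more than 20 mm (distance of any of bottle, carton, timer from where it was at the start of the episode above 0.02 m).
It also fails if it takes over 54 s, if anything falls off the work surface, if the arm or the gripper's body presses on something with over 40 N, if the wrist force passes 120 N, or if a joint passes its speed limit or range.

## Robot

A 6-joint arm with a two-finger parallel gripper is mounted at the origin on a cart in front of the work surface, level with it; the furniture and walls round the work are solid. World frame = base frame: x ahead of the robot, y to its left, z up, the work surface at z = 0. Lengths are in mm, angles in rad, forces in N, time in s.
With the tool pointing down it reaches from about 250 to 800 mm from the base axis. Payload 3.9 kg.
Tool frame: the origin (TCP) lies at the very end of the fingers, on their centre line; the grasp point (between the pads) lies 19 mm behind it (r.grip_depth is the distance from the TCP to the grasp point, in mm); z points along the fingers, y is the line along which they close (so a half turn about z gives the same grasp; the last joint's range is limited). The gripper opens to 85 mm and grips with 20 to 120 N. Pads are 22 mm wide; open, the fingers measure 114 mm over their backs; the gripper's body (76 mm by 85 mm) begins 54 mm behind the grasp point. The pads swing forward as they close: fully open they stand 13 mm farther back than shut.
Start: joints at [1.123, 0.26, -0.138, 1.173, 0, 1.571], TCP at [227.311, 473.228, 231.304] pointing down, gripper open.
Joint ranges: [-2.78, 2.78], [-0.83, 1.72], [-1.28, 1.37], [-1.9, 2.12], [-1.57, 1.48], [-3.14, 3.14]. Speed limits (rad/s): [2.57, 2.57, 3.14, 3.14, 3.14, 3.14].

## Interface

Orientations are given as a rotation vector (axis times angle).
In Python, from cell import monitor, imaging, job, r gives the robot as it stands.
- The arm moves only by the tool apply_moves, never from a script. Its argument "increments" is a list of rows, each an object of numbers: "tx", "ty", "tz": the shift along the tool's x, y, z scaled (see below); "wx", "wy", "wz": the turn, a rotation vector about the tool's x, y, z scaled (see below). A call has 1 to 8 rows; each row is the pose to reach, as a shift and turn from the pose commanded when the call began, along the tool's axes at that moment, turning the shorter way round; what a row does not reach only later rows make up. The controller multiplies each number of a shift by 0.5 m and each number of a turn by 180 degrees. A row lasts 1/10 s, in which the tool goes at most 50 mm and 8.59 degrees, less where a joint would pass 70% of its speed; a pose out of reach is approached as far as the arm can. A call with a number of a shift or a turn outside -1 to 1 is refused whole. A call with a gripper value outside its range is refused whole. "fingers" is the opening, from -1 (shut) to 1 (fully open), set as the call begins (left out, the last holds). The fingers move at their own pace and stop on an object; "newtons" is the grip in N (left out, the last holds). Time passes only in rows, so rows that repeat a pose let the fingers close. It gives the time, the measured TCP pose, the force, the opening and the grip force at its end, in the units of the state.
- monitor.get_obs(): the state, without advancing time (a new reading comes with each control period).
- imaging.snapshot(name): name is "scene" or "side" or "wrist"; returns the picture (420x560x3 uint8, blue, green, red); there is no depth.
- imaging.calibration(name): a dict with "camera_matrix" (3x3 intrinsics, pixels), "pose" (4x4, takes a point from camera to world coordinates); the wrist camera has in their place "T_tool_cam" (4x4, takes a point from camera to tool coordinates, whose origin is the TCP and whose axes are the flange's). Camera axes: x right, y up, looking along -z (the intrinsics and any distortion apply to the point x, -y, -z); pixel columns grow to the right and rows downward; lengths in mm; the calibration is good to about 2 mm. A picture is of the moment at which its call begins: read the wrist's pose just before it. calibration takes no time and is no camera call.
- job.sign_off(): hands the job in; it is judged then, once.
The state is a dict: "clock": time; "joint_pos": joint angles; "qvel": joint speeds; "effort": joint torques, N m; "ee_pos": TCP position; "eef_rot": TCP orientation; "wrist_force": force on the tool from outside, world axes, zero at the start; "wrist_torque": the same for the moment, N m; "grip_width": opening from 0.0 (shut) to 1.0 (fully open); "gripper_force": force on a finger pad.
Only numpy, scipy, OpenCV 4.12 (cv2) and the standard library are available. Lean on these libraries where they do the work, as an engineer would, in place of code of your own. Each camera call takes 0.05 s, during which the arm holds its last target. There are 200 camera calls.

## Working session

There is one attempt and no reset: what is moved stays moved. The work goes in short steps, Python scripts to look and compute and a tool call to move; the robot and the scene stay as the last step left them, time stands still between calls to the robot, and variables do not carry over. Pictures are saved under pics/ and viewed, at most 10 in all, crops included, and the job is handed in when it is done.

Besides the shell and the picture viewer there is one more tool, called after "Call:" as name(argument=value, ...) on one line, values as JSON. apply_moves: Moves the arm, as the interface text tells. Shifts and turns lie within -1 to 1; 1 stands for 0.5 m of shift or 180 degrees of turn. Its arguments: {"type":"object","properties":{"increments":{"type":"array","items":{"type":"object","properties":{"tx":{"type":"number","minimum":-1,"maximum":1},"ty":{"type":"number","minimum":-1,"maximum":1},"tz":{"type":"number","minimum":-1,"maximum":1},"wx":{"type":"number","minimum":-1,"maximum":1},"wy":{"type":"number","minimum":-1,"maximum":1},"wz":{"type":"number","minimum":-1,"maximum":1}}}},"fingers":{"type":"number"},"newtons":{"type":"number"}},"required":["increments"]}

```bash
ls; mkdir -p pics; python3 - <<'E'
from cell import monitor, imaging, job, r
import cv2,numpy as np
np.set_printoptions(precision=3,suppress=True)
print(monitor.get_obs())
for n in("scene","side","wrist"):
    im=imaging.snapshot(n); cv2.imwrite(f"pics/{n}0.png",im); print(n,imaging.calibration(n))
a=cv2.imread("pics/scene0.png");b=cv2.imread("pics/side0.png")
E
```

```text
pics
{'clock': 0.0, 'joint_pos': array([ 1.123,  0.261, -0.139,  1.173,  0.   ,  1.571]), 'qvel': array([-0.001, -0.   ,  0.   , -0.   , -0.001, -0.001]), 'effort': array([  0.002, -40.568,  25.392,   0.019,   0.   ,  -0.   ]), 'ee_pos': array([227.   , 472.609, 230.452]), 'eef_rot': array([-0.697, -3.063,  0.003]), 'wrist_force': array([ 0.38 ,  0.344, -0.767]), 'wrist_torque': array([-0.019, -0.016, -0.043]), 'gripper_force': 0.0, 'grip_width': 0.996602861938631}
scene {'camera_matrix': array([[427.471,   0.   , 278.523],
       [  0.   , 427.471, 207.721],
       [  0.   ,   0.   ,   1.   ]]), 'pose': array([[ -0.802,   0.281,  -0.527,   3.87 ],
       [ -0.596,  -0.342,   0.726, 920.373],
       [  0.024,   0.897,   0.441, 559.183],
       [  0.   ,   0.   ,   0.   ,   1.   ]])}
side {'camera_matrix': array([[524.636,   0.   , 283.795],
       [  0.   , 524.636, 207.85 ],
       [  0.   ,   0.   ,   1.   ]]), 'pose': array([[  -0.992,   -0.079,    0.096,  599.848],
       [   0.124,   -0.594,    0.795, 1132.882],
       [  -0.005,    0.8  ,    0.599,  823.933],
       [   0.   ,    0.   ,    0.   ,    1.   ]])}
wrist {'camera_matrix': array([[345.26 ,   0.   , 278.264],
       [  0.   , 345.26 , 202.96 ],
       [  0.   ,   0.   ,   1.   ]]), 'T_tool_cam': array([[  -0.001,    0.947,    0.32 ,   82.053],
       [   1.   ,    0.   ,    0.001,   -1.329],
       [   0.001,    0.32 ,   -0.947, -141.902],
       [   0.   ,    0.   ,    0.   ,    1.   ]])}
```

View pics/scene0.png

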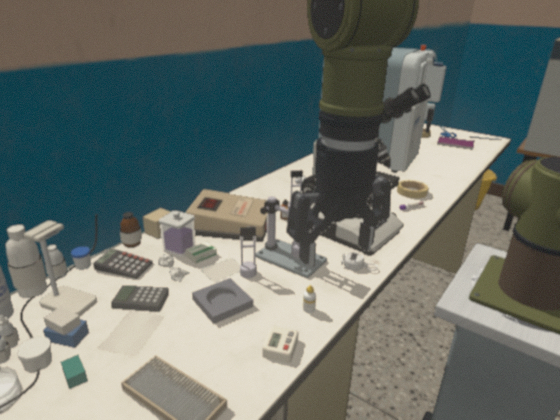

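View pics/side0.png

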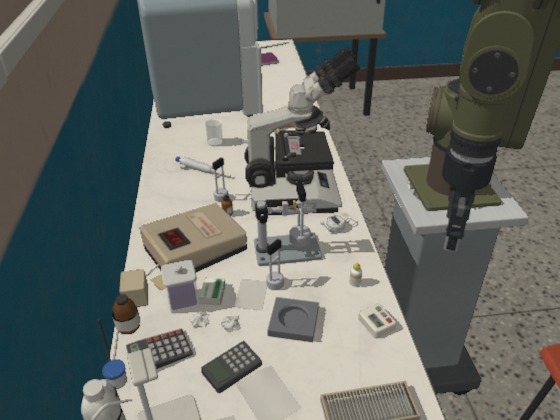

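The side view shows three weight-like things. One hangs at the stand (~302,225, grip ~301,193), one stands loose at (275,270) and one stands loose at (220,185). The one on the hook fits the description. The storage block is at (293,318) and the timer at (377,320). The bottle is at (356,274). I'll confirm with an enlarged crop.

```bash
python3 - <<'E'
import cv2,numpy as np
b=cv2.imread("pics/side0.png")
cv2.imwrite("pics/c1.png",cv2.resize(b[165:345,230:400],None,fx=4,fy=3.3*4/3.3*0.83,interpolation=cv2.INTER_CUBIC) if 0 else cv2.resize(b[175:345,230:400],None,fx=3.5,fy=3.5,interpolation=cv2.INTER_CUBIC))
E
```

```text
(no output)
```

View pics/c1.png

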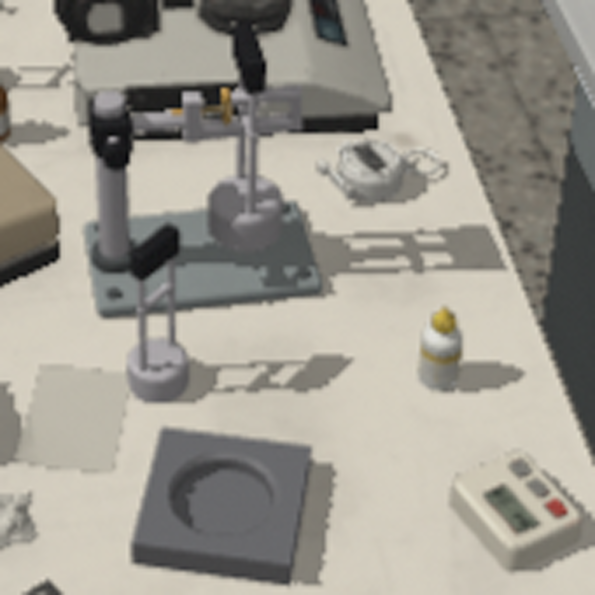

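The crop confirms the target. It is the weight hung in the flat hook over the base plate, grip at crop (249,57) and brass keeper at crop (225,105). The loose one at crop (160,300) stands on the table and is smaller. Next I measure.

```bash
cat > h.py <<'E'
import numpy as np,cv2
from cell import monitor,imaging,job,r
from scipy.spatial.transform import Rotation as R
np.set_printoptions(precision=2,suppress=True)
def ray(name,uv,obs=None):
    c=imaging.calibration(name); K=np.array(c["camera_matrix"])
    if name=="wrist":
        T=np.eye(4);T[:3,:3]=R.from_rotvec(obs["eef_rot"]).as_matrix();T[:3,3]=obs["ee_pos"];P=T@np.array(c["T_tool_cam"])
    else:P=np.array(c["pose"])
    p=np.linalg.solve(K,[uv[0],uv[1],1]); d=P[:3,:3]@np.array([p[0],-p[1],-p[2]])
    return P[:3,3],d/np.linalg.norm(d)
def onz(name,uv,z,obs=None):
    o,d=ray(name,uv,obs); return o+d*(z-o[2])/d[2]
def two(a,b):
    (o,d),(p,e)=a,b; s=np.linalg.lstsq(np.c_[d,-e],p-o,rcond=None)[0]
    x=o+d*s[0];y=p+e*s[1]; return (x+y)/2,np.linalg.norm(x-y)
E
python3 - <<'E'
from h import *
C=lambda u,v:(230+u/3.5,175+v/3.5)
for n,p,z in [("grip",(249,57),169),("gripTop",(248,25),182),("clampTop",(112,100),145),("keeper",(226,100),142),("pA",(100,308),12),("pB",(322,285),12),("pC",(300,205),12),("pD",(86,235),12),("blk c",(221,497),18),("bl",(135,555),18),("br",(293,572),18),("tr",(312,445),18),("tl",(162,430),18),("loose",(160,365),30),("bottle",(440,380),0),("timer",(515,505),23),("hookleftend",(300,110),130)]:
    print(n,onz("side",C(*p),z))
print(R.from_rotvec(monitor.get_obs()["eef_rot"]).as_matrix(),r.grip_depth)
# wrist view of the workspace
cv2.imwrite("pics/w0.png",cv2.imread("pics/wrist0.png"))
E
```

```text
grip [449.86 209.97 169.  ]
gripTop [448.22 193.83 182.  ]
clampTop [536.09 211.09 145.  ]
keeper [465.  216.4 142. ]
pA [552.02 255.75  12.  ]
pB [405.64 252.68  12.  ]
pC [405.76 169.77  12.  ]
pD [555.21 182.23  12.  ]
blk c [497.24 429.24  18.  ]
bl [550.37 464.7   18.  ]
br [465.46 487.62  18.  ]
tr [438.44 396.48  18.  ]
tl [524.88 373.09  18.  ]
loose [521.13 330.73  30.  ]
bottle [345.55 336.37   0.  ]
timer [333.64 460.93  23.  ]
hookleftend [417.74 216.99 130.  ]
[[-0.9   0.43 -0.  ]
 [ 0.43  0.9  -0.  ]
 [-0.   -0.   -1.  ]] 18.700000000000003
```

Call:
apply_moves(increments=[{"tx":-0.629,"ty":-0.28,"wz":0.358},{"tx":-0.629,"ty":-0.28,"wz":0.358},{"tx":-0.629,"ty":-0.28,"wz":0.358},{"tx":-0.629,"ty":-0.28,"wz":0.358},{"tx":-0.629,"ty":-0.28,"wz":0.358},{"tx":-0.629,"ty":-0.28,"wz":0.358},{"tx":-0.629,"ty":-0.28,"wz":0.358},{"tx":-0.629,"ty":-0.28,"wz":0.358}], fingers=1, newtons=60)

```text
validation failed for argument at $.in...
```

Call:
apply_moves(increments=[{"tx":0},{"tx":0},{"tx":0}])

```text
validation failed for argument at $.in...
```

```bash
python3 - <<'E'
from h import *
import pickle
o=monitor.get_obs();print(o)
w=imaging.snapshot("wrist");s=imaging.snapshot("scene")
pickle.dump((o,w,s),open("o1.pkl","wb"))
cv2.imwrite("pics/w1.png",np.hstack([cv2.resize(w,(480,360)),cv2.resize(s[150:300,210:350],(320,343))[:360].repeat(1,0) if 0 else cv2.copyMakeBorder(cv2.resize(s[170:290,230:340],(320,349)),0,11,0,0,0)]))
E
```

```text
{'clock': 0.15, 'joint_pos': array([ 1.12,  0.26, -0.14,  1.17, -0.  ,  1.57]), 'qvel': array([-0., -0.,  0.,  0., -0.,  0.]), 'effort': array([  0.  , -40.6 ,  25.42,   0.01,   0.  ,   0.  ]), 'ee_pos': array([227.1 , 472.79, 230.66]), 'eef_rot': array([-0.7 , -3.06,  0.  ]), 'wrist_force': array([-0.54,  0.6 , -0.36]), 'wrist_torque': array([ 0.03,  0.03, -0.  ]), 'gripper_force': 0.0, 'grip_width': 0.997206143551366}
```

View pics/w1.png

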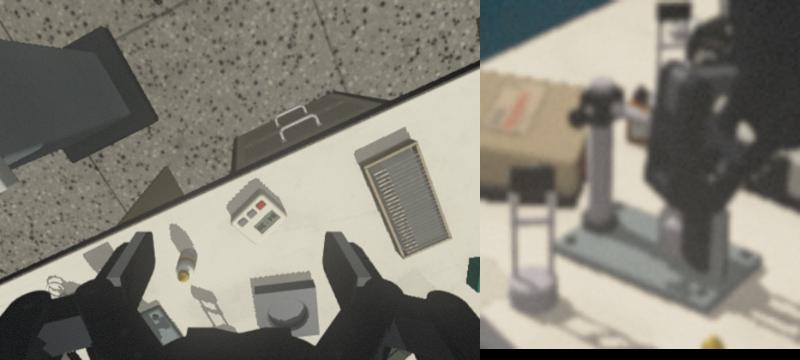

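The arm did not move because both calls were refused. The picture is from the start pose. I'll retry with all six numbers in each row.

Call:
apply_moves(increments=[{"tx":-0.63,"ty":-0.28,"tz":0,"wx":0,"wy":0,"wz":0.36},{"tx":-0.63,"ty":-0.28,"tz":0,"wx":0,"wy":0,"wz":0.36},{"tx":-0.63,"ty":-0.28,"tz":0,"wx":0,"wy":0,"wz":0.36},{"tx":-0.63,"ty":-0.28,"tz":0,"wx":0,"wy":0,"wz":0.36},{"tx":-0.63,"ty":-0.28,"tz":0,"wx":0,"wy":0,"wz":0.36},{"tx":-0.63,"ty":-0.28,"tz":0,"wx":0,"wy":0,"wz":0.36},{"tx":-0.63,"ty":-0.28,"tz":0,"wx":0,"wy":0,"wz":0.36},{"tx":-0.63,"ty":-0.28,"tz":0,"wx":0,"wy":0,"wz":0.36}], fingers=1, newtons=60)

```text
clock: 1.05
ee_pos: [453.9, 206.7, 231.2]
eef_rot: [2.241, 2.198, 0.001]
wrist_force: [-0.1, 0.9, -1.0]
grip_width: 1.002
gripper_force: 0.0
```

```bash
python3 - <<'E'
from h import *
import pickle
o=monitor.get_obs();print(o["ee_pos"],R.from_rotvec(o["eef_rot"]).as_matrix())
w=imaging.snapshot("wrist");s=imaging.snapshot("side")
pickle.dump((o,w,s),open("o1.pkl","wb"))
cv2.imwrite("pics/w1.png",cv2.resize(w,(800,600)))
E
```

```text
[453.87 206.73 231.21] [[ 0.02  1.    0.  ]
 [ 1.   -0.02 -0.  ]
 [-0.    0.   -1.  ]]
```

View pics/w1.png

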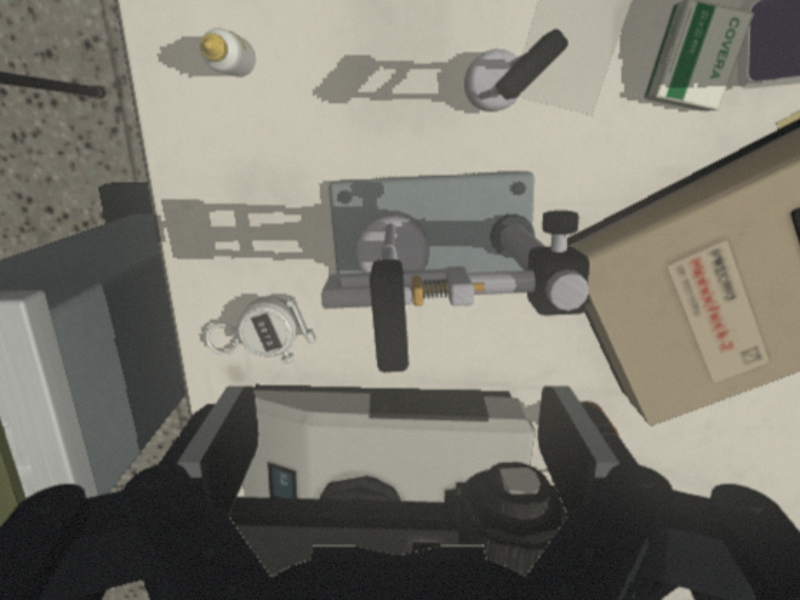

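The wrist view (800x600) shows the target grip from (373..403,262) to (378..408,370). The brass keeper is at (418,290), the post top at (568,290), and the base plate corners are at (331,183), (533,172) and (535,270). The bystander bottle is at (228,50). Next I compute their positions.

```bash
python3 - <<'E'
from h import *
import pickle
o,w,s=pickle.load(open("o1.pkl","rb"))
C=lambda u,v:(u*.7,v*.7)
P={}
for n,p,z in [("gL1",(373,280),182),("gL2",(378,368),182),("gR1",(403,270),182),("gR2",(408,366),182),("gEnd",(393,371),182),("keepL",(413,290),142),("keepR",(423,290),142),("hooktip",(322,292),140),("post",(569,290),145),("pTL",(331,183),12),("pTR",(533,172),12),("pBR",(535,270),12),("blkhk1",(340,291),130),("disc",(393,248),58)]:
    P[n]=onz("wrist",C(*p),z,o);print(n,P[n])
# side-view post/keeper cross-check
S=lambda u,v:(230+u/3.5,175+v/3.5)
print("keeper2",two(ray("wrist",C(418,282),o),ray("side",S(226,92))))
print("grip2 top",two(ray("wrist",C(391,318),o),ray("side",S(247,30))))
print("gripper col mask")
g=cv2.cvtColor(w,cv2.COLOR_BGR2GRAY); sub=(g[180:262,250:300]<60).astype(np.uint8)
for rr in range(188-180,262-180,6):
    c=np.where(sub[rr])[0]; print(rr+180, (c.min()+250,c.max()+250) if len(c) else None,end=' ')
E
```

```text
gL1 [444.13 227.46 182.  ]
gL2 [444.84 187.51 182.  ]
gR1 [456.39 231.44 182.  ]
gR2 [457.83 188.2  182.  ]
gEnd [451.3  185.92 182.  ]
keepL [461.44 209.17 142.  ]
keepR [466.38 209.06 142.  ]
hooktip [416.02 208.37 140.  ]
post [537.56 208.61 145.  ]
pTL [406.81 247.38  12.  ]
pTR [551.73 252.16  12.  ]
pBR [558.24 178.97  12.  ]
blkhk1 [423.75 205.31 130.  ]
disc [450.93 209.85  58.  ]
keeper2 (array([464.27, 214.69, 146.8 ]), np.float64(1.0542404601941222))
grip2 top (array([451.72, 214.9 , 192.68]), np.float64(0.9310620838834907))
gripper col mask
188 (np.int64(261), np.int64(280)) 194 (np.int64(259), np.int64(280)) 200 (np.int64(261), np.int64(281)) 206 (np.int64(260), np.int64(280)) 212 (np.int64(261), np.int64(281)) 218 (np.int64(262), np.int64(281)) 224 (np.int64(262), np.int64(282)) 230 (np.int64(264), np.int64(271)) 236 (np.int64(264), np.int64(283)) 242 (np.int64(264), np.int64(264)) 248 None 254 (np.int64(265), np.int64(265)) 260 None
```

Call:
apply_moves(increments=[{"tx":0.0045,"ty":-0.006,"tz":0,"wx":0,"wy":0,"wz":-0.014},{"tx":0.0045,"ty":-0.006,"tz":0.05,"wx":0,"wy":0,"wz":-0.014},{"tx":0.0045,"ty":-0.006,"tz":0.1,"wx":0,"wy":0,"wz":-0.014},{"tx":0.0045,"ty":-0.006,"tz":0.14,"wx":0,"wy":0,"wz":-0.014},{"tx":0.0045,"ty":-0.006,"tz":0.158,"wx":0,"wy":0,"wz":-0.014},{"tx":0.0045,"ty":-0.006,"tz":0.158,"wx":0,"wy":0,"wz":-0.014},{"tx":0.0045,"ty":-0.006,"tz":0.158,"wx":0,"wy":0,"wz":-0.014}])

```text
clock: 1.85
ee_pos: [447.8, 213.5, 153.0]
eef_rot: [2.179, 2.263, 0.001]
wrist_force: [0.5, -0.0, -0.1]
grip_width: 0.998
gripper_force: 0.0
```

```bash
python3 - <<'E'
from h import *
import pickle
o=monitor.get_obs();print(o["ee_pos"],R.from_rotvec(o["eef_rot"]).as_matrix(),o["wrist_force"])
w=imaging.snapshot("wrist");s=imaging.snapshot("side")
pickle.dump((o,w,s),open("o2.pkl","wb"))
cv2.imwrite("pics/w2.png",np.hstack([cv2.resize(w[100:400,100:460],(480,400)),cv2.resize(s[155:275,240:336],(320,400))]))
E
```

```text
[447.83 213.54 152.97] [[-0.04  1.    0.  ]
 [ 1.    0.04  0.  ]
 [ 0.    0.   -1.  ]] [ 0.49 -0.   -0.12]
```

View pics/w2.png

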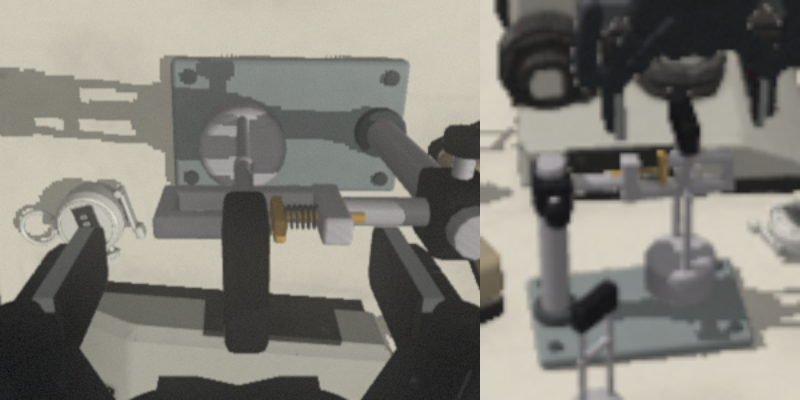

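The wrist crop shows the open fingers straddling the grip. The grip is centred at crop x≈245 and the pad midpoint is ≈238, so it sits slightly to the right. The keeper face is at crop (271,218), and the grip edges are parallel to the pads.

```bash
python3 - <<'E'
from h import *
import pickle
o,w,s=pickle.load(open("o2.pkl","rb"))
C=lambda u,v:(100+u*.75,100+v*.75)
for n,p,z in [("gEndL",(226,350),182),("gEndR",(268,350),182),("gL2",(223,230),182),("gR2",(268,230),182),("keepTopL",(272,236),142),("keepbackL",(271,200),142),("bowlfront",(155,235),140),("bowlback",(160,195),140)]:
    print(n,onz("wrist",C(*p),z,o))
print(monitor.get_obs()["ee_pos"])
E
```

```text
gEndL [444.88 187.3  182.  ]
gEndR [457.77 187.77 182.  ]
gL2 [442.85 229.   182.  ]
gR2 [455.35 229.46 182.  ]
keepTopL [460.85 203.88 142.  ]
keepbackL [459.57 218.91 142.  ]
bowlfront [416.28 201.49 140.  ]
bowlback [418.49 218.46 140.  ]
[448.45 213.55 153.48]
```

Call:
apply_moves(increments=[{"tx":-0.006,"ty":0.0036,"tz":0,"wx":0,"wy":0,"wz":0},{"tx":-0.006,"ty":0.0036,"tz":0,"wx":0,"wy":0,"wz":0},{"tx":-0.006,"ty":0.0036,"tz":0,"wx":0,"wy":0,"wz":0}])

```text
clock: 2.25
ee_pos: [449.9, 210.0, 152.7]
eef_rot: [2.181, 2.261, 0.001]
wrist_force: [1.5, 0.6, 0.5]
grip_width: 0.999
gripper_force: 0.0
```

Call:
apply_moves(increments=[{"tx":0,"ty":0,"tz":0,"wx":0,"wy":0,"wz":0},{"tx":0,"ty":0,"tz":0,"wx":0,"wy":0,"wz":0},{"tx":0,"ty":0,"tz":0,"wx":0,"wy":0,"wz":0},{"tx":0,"ty":0,"tz":0,"wx":0,"wy":0,"wz":0},{"tx":0,"ty":0,"tz":0,"wx":0,"wy":0,"wz":0},{"tx":0,"ty":0,"tz":0,"wx":0,"wy":0,"wz":0}], fingers=-1, newtons=70)

```text
clock: 2.85
ee_pos: [449.9, 210.1, 152.5]
eef_rot: [2.181, 2.261, 0.001]
wrist_force: [1.6, -0.2, 0.9]
grip_width: 0.151
gripper_force: 68.8
```

Call:
apply_moves(increments=[{"tx":0,"ty":0,"tz":-0.002,"wx":0,"wy":0,"wz":0},{"tx":0,"ty":0,"tz":-0.004,"wx":0,"wy":0,"wz":0},{"tx":0,"ty":0,"tz":-0.006,"wx":0,"wy":0,"wz":0},{"tx":0,"ty":0,"tz":-0.006,"wx":0,"wy":0,"wz":0},{"tx":0,"ty":0,"tz":-0.006,"wx":0,"wy":0,"wz":0}])

```text
clock: 3.35
ee_pos: [449.4, 209.9, 155.1]
eef_rot: [-2.181, -2.261, 0.001]
wrist_force: [0.0, -0.7, -4.4]
grip_width: 0.152
gripper_force: 68.3
```

Call:
apply_moves(increments=[{"tx":0,"ty":0.003,"tz":0,"wx":0,"wy":0,"wz":0},{"tx":0,"ty":0.006,"tz":0,"wx":0,"wy":0,"wz":0},{"tx":0,"ty":0.009,"tz":0,"wx":0,"wy":0,"wz":0},{"tx":0,"ty":0.01,"tz":0,"wx":0,"wy":0,"wz":0},{"tx":0,"ty":0.01,"tz":0,"wx":0,"wy":0,"wz":0}])

```text
clock: 3.85
ee_pos: [454.7, 210.2, 155.3]
eef_rot: [2.181, 2.261, 0.0]
wrist_force: [0.0, 0.0, -3.8]
grip_width: 0.15
gripper_force: 68.2
```

Call:
apply_moves(increments=[{"tx":0,"ty":0.003,"tz":0,"wx":0,"wy":0,"wz":0},{"tx":0,"ty":0.006,"tz":0,"wx":0,"wy":0,"wz":0},{"tx":0,"ty":0.008,"tz":0,"wx":0,"wy":0,"wz":0},{"tx":0,"ty":0.008,"tz":0,"wx":0,"wy":0,"wz":0},{"tx":0,"ty":0.008,"tz":0,"wx":0,"wy":0,"wz":0}])

```text
clock: 4.35
ee_pos: [458.1, 210.2, 155.2]
eef_rot: [-2.181, -2.261, 0.001]
wrist_force: [-1.5, -0.1, -2.6]
grip_width: 0.15
gripper_force: 68.4
```

Call:
apply_moves(increments=[{"tx":0,"ty":0.003,"tz":0,"wx":0,"wy":0,"wz":0},{"tx":0,"ty":0.006,"tz":0,"wx":0,"wy":0,"wz":0},{"tx":0,"ty":0.006,"tz":0,"wx":0,"wy":0,"wz":0},{"tx":0,"ty":0.006,"tz":0,"wx":0,"wy":0,"wz":0}])

```text
clock: 4.75
ee_pos: [461.1, 210.3, 155.2]
eef_rot: [-2.181, -2.261, 0.001]
wrist_force: [-3.8, 0.1, -2.5]
grip_width: 0.151
gripper_force: 68.5
```

Call:
apply_moves(increments=[{"tx":0,"ty":0.002,"tz":0,"wx":0,"wy":0,"wz":0},{"tx":0,"ty":0.004,"tz":0,"wx":0,"wy":0,"wz":0},{"tx":0,"ty":0.007,"tz":0,"wx":0,"wy":0,"wz":0},{"tx":0,"ty":0.007,"tz":0,"wx":0,"wy":0,"wz":0},{"tx":0,"ty":0.007,"tz":0,"wx":0,"wy":0,"wz":0}])

```text
clock: 5.25
ee_pos: [464.6, 210.4, 155.2]
eef_rot: [-2.181, -2.261, 0.001]
wrist_force: [-4.7, 0.2, -1.6]
grip_width: 0.157
gripper_force: 68.5
```

```bash
python3 - <<'E'
from h import *
for i in range(6):
    o=monitor.get_obs();print(o["ee_pos"],o["wrist_force"],o["wrist_torque"]);s=imaging.snapshot("side")
E
```

```text
[464.6  210.44 155.16] [-4.69  0.23 -1.63] [ 0.06  1.22 -0.02]
[464.62 210.41 155.13] [-4.89 -0.29 -2.44] [0.05 1.25 0.02]
[464.68 210.46 155.18] [-4.87  0.22 -3.3 ] [0.01 1.27 0.05]
[464.7  210.44 155.18] [-5.19  0.27 -2.34] [ 0.03  1.24 -0.03]
[464.7  210.45 155.15] [-5.29  0.34 -2.32] [0.04 1.24 0.  ]
[464.68 210.43 155.16] [-5.62 -0.17 -2.13] [ 0.02  1.21 -0.07]
```

Call:
apply_moves(increments=[{"tx":0,"ty":0,"tz":0,"wx":0,"wy":0,"wz":0},{"tx":0,"ty":0,"tz":0,"wx":0,"wy":0,"wz":0},{"tx":0,"ty":0.0015,"tz":0,"wx":0,"wy":0,"wz":0},{"tx":0,"ty":0.003,"tz":0,"wx":0,"wy":0,"wz":0},{"tx":0,"ty":0.003,"tz":0,"wx":0,"wy":0,"wz":0},{"tx":0,"ty":0.003,"tz":0,"wx":0,"wy":0,"wz":0}], newtons=115)

```text
clock: 6.15
ee_pos: [465.9, 210.5, 155.0]
eef_rot: [-2.18, -2.261, 0.002]
wrist_force: [-6.5, -0.3, -2.9]
grip_width: 0.146
gripper_force: 112.9
```

```bash
python3 - <<'E'
from h import *
L=[];T=[]
for i in range(8):
    o=monitor.get_obs();L.append(np.r_[o["wrist_force"],o["wrist_torque"]]);w=imaging.snapshot("wrist" if i<7 else "side")
    if i==6: ww=w;oo=o
print(o["ee_pos"],np.mean(L,0),o["grip_width"],o["gripper_force"])
cv2.imwrite("pics/w3.png",np.hstack([cv2.resize(ww[100:400,100:460],(480,400)),cv2.resize(w[155:275,240:336],(320,400))]))
E
```

```text
[465.89 210.45 154.98] [-5.59 -0.09 -3.23  0.05  1.33 -0.02] 0.14104433578989387 112.9017698764801
```

View pics/w3.png

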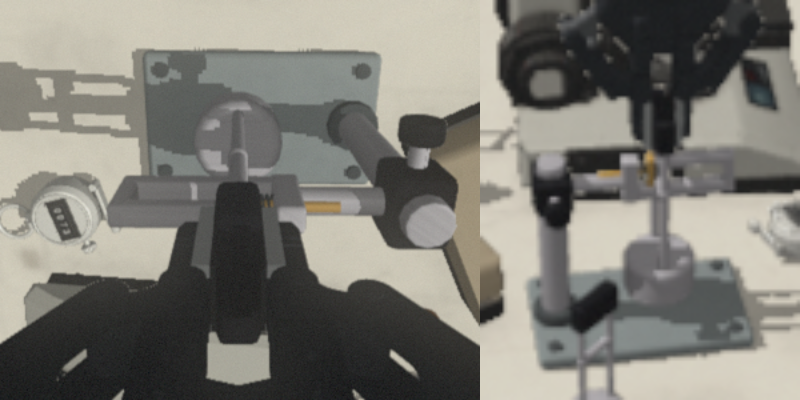

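Wrist crop: the keeper is pushed back and only spring stubs remain right of the grip near (265,205). The weight hangs upright in the pads. Next, a touch more opening and then a slow lift.

Call:
apply_moves(increments=[{"tx":0,"ty":0.001,"tz":0,"wx":0,"wy":0,"wz":0},{"tx":0,"ty":0.0018,"tz":0,"wx":0,"wy":0,"wz":0},{"tx":0,"ty":0.0018,"tz":0,"wx":0,"wy":0,"wz":0},{"tx":0,"ty":0.0018,"tz":-0.003,"wx":0,"wy":0,"wz":0},{"tx":0,"ty":0.0018,"tz":-0.006,"wx":0,"wy":0,"wz":0},{"tx":0,"ty":0.0018,"tz":-0.008,"wx":0,"wy":0,"wz":0},{"tx":0,"ty":0.0018,"tz":-0.008,"wx":0,"wy":0,"wz":0}])

```text
clock: 7.25
ee_pos: [466.2, 210.1, 158.4]
eef_rot: [-2.18, -2.26, 0.004]
wrist_force: [-6.0, 0.1, -5.7]
grip_width: 0.145
gripper_force: 112.6
```

Call:
apply_moves(increments=[{"tx":0,"ty":0,"tz":-0.001,"wx":0,"wy":0,"wz":0},{"tx":0,"ty":0,"tz":-0.002,"wx":0,"wy":0,"wz":0},{"tx":0,"ty":0,"tz":-0.002,"wx":0,"wy":0,"wz":0},{"tx":0,"ty":0,"tz":-0.002,"wx":0,"wy":0,"wz":0}])

```text
clock: 7.65
ee_pos: [466.1, 210.1, 159.3]
eef_rot: [-2.18, -2.26, 0.005]
wrist_force: [-5.7, -0.7, -5.7]
grip_width: 0.144
gripper_force: 112.6
```

```bash
python3 - <<'E'
from h import *
L=[]
for i in range(8):
    o=monitor.get_obs();L.append(np.r_[o["wrist_force"],o["wrist_torque"],o["ee_pos"]]);imaging.snapshot("wrist")
print(np.mean(L,0),o["eef_rot"],o["grip_width"])
E
```

```text
[ -5.95  -0.47  -6.18  -0.03   1.37  -0.03 466.08 210.05 159.25] [-2.18 -2.26  0.  ] 0.14367900628193664
```

Call:
apply_moves(increments=[{"tx":0,"ty":0,"tz":-0.001,"wx":0,"wy":0,"wz":0},{"tx":0,"ty":0,"tz":-0.002,"wx":0,"wy":0,"wz":0},{"tx":0,"ty":0,"tz":-0.003,"wx":0,"wy":0,"wz":0},{"tx":0,"ty":0,"tz":-0.004,"wx":0,"wy":0,"wz":0},{"tx":0,"ty":0,"tz":-0.004,"wx":0,"wy":0,"wz":0}])

```text
clock: 8.55
ee_pos: [466.1, 210.0, 161.3]
eef_rot: [-2.18, -2.26, 0.005]
wrist_force: [-5.5, -0.2, -6.0]
grip_width: 0.144
gripper_force: 112.6
```

The z force is unchanged, so the bar is in the throat. I continue up.

Call:
apply_moves(increments=[{"tx":0,"ty":0,"tz":-0.004,"wx":0,"wy":0,"wz":0},{"tx":0,"ty":0,"tz":-0.008,"wx":0,"wy":0,"wz":0},{"tx":0,"ty":0,"tz":-0.012,"wx":0,"wy":0,"wz":0},{"tx":0,"ty":0,"tz":-0.016,"wx":0,"wy":0,"wz":0},{"tx":0,"ty":0,"tz":-0.02,"wx":0,"wy":0,"wz":0}])

```text
clock: 9.05
ee_pos: [466.0, 210.0, 171.1]
eef_rot: [-2.18, -2.26, 0.005]
wrist_force: [-5.1, -0.1, -7.1]
grip_width: 0.143
gripper_force: 112.5
```

Call:
apply_moves(increments=[{"tx":0,"ty":0,"tz":-0.006,"wx":0,"wy":0,"wz":0},{"tx":0,"ty":0,"tz":-0.012,"wx":0,"wy":0,"wz":0},{"tx":0,"ty":0,"tz":-0.018,"wx":0,"wy":0,"wz":0},{"tx":0,"ty":0,"tz":-0.024,"wx":0,"wy":0,"wz":0},{"tx":0,"ty":0,"tz":-0.03,"wx":0,"wy":0,"wz":0},{"tx":0,"ty":0,"tz":-0.034,"wx":0,"wy":0,"wz":0},{"tx":0,"ty":0,"tz":-0.034,"wx":0,"wy":0,"wz":0},{"tx":0,"ty":0,"tz":-0.034,"wx":0,"wy":0,"wz":0}])

```text
clock: 9.85
ee_pos: [467.6, 210.6, 189.3]
eef_rot: [2.181, 2.261, 0.0]
wrist_force: [-0.8, 0.2, -3.7]
grip_width: 0.14
gripper_force: 113.1
```

```bash
python3 - <<'E'
from h import *
L=[]
for i in range(6):
    o=monitor.get_obs();L.append(np.r_[o["wrist_force"],o["wrist_torque"],o["ee_pos"]]);ww=imaging.snapshot("wrist" if i<5 else "side")
    if i==4: wr=ww
print(np.mean(L,0),o["eef_rot"],o["grip_width"])
cv2.imwrite("pics/w4.png",np.hstack([cv2.resize(wr[100:400,100:460],(480,400)),cv2.resize(ww[155:275,240:336],(320,400))]))
E
```

```text
[ -0.12   0.12  -3.75  -0.01  -0.     0.01 467.4  210.58 189.19] [-2.18 -2.26  0.  ] 0.14435840784794576
```

View pics/w4.png

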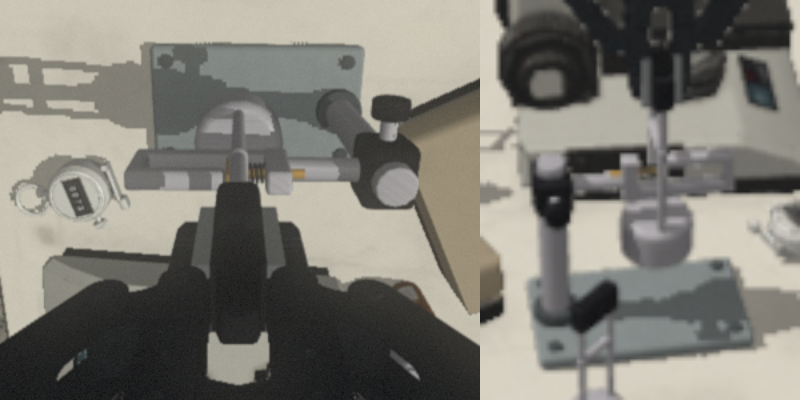

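The bar is above the bill and the x force is zero. The disc sits just below the hook arm, with the hook still threaded through the frame. I slide it off along −x.

Call:
apply_moves(increments=[{"tx":0,"ty":-0.02,"tz":0,"wx":0,"wy":0,"wz":0},{"tx":0,"ty":-0.045,"tz":0,"wx":0,"wy":0,"wz":0},{"tx":0,"ty":-0.07,"tz":0,"wx":0,"wy":0,"wz":0},{"tx":0,"ty":-0.1,"tz":0,"wx":0,"wy":0,"wz":0},{"tx":0,"ty":-0.13,"tz":0,"wx":0,"wy":0,"wz":0},{"tx":0,"ty":-0.16,"tz":0,"wx":0,"wy":0,"wz":0},{"tx":0,"ty":-0.19,"tz":0,"wx":0,"wy":0,"wz":0},{"tx":0,"ty":-0.2,"tz":0,"wx":0,"wy":0,"wz":0}])

```text
clock: 10.95
ee_pos: [365.1, 206.6, 189.3]
eef_rot: [-2.18, -2.262, 0.002]
wrist_force: [0.3, 0.1, -3.2]
grip_width: 0.14
gripper_force: 113.2
```

```bash
python3 - <<'E'
from h import *
import pickle
# block position from the start pictures: scene + side + first wrist view (start pose)
o=monitor.get_obs();print(o["ee_pos"],o["wrist_force"],R.from_rotvec(o["eef_rot"]).as_matrix())
E
```

```text
[365.13 206.56 189.26] [ 0.3   0.08 -3.16] [[-0.04  1.   -0.  ]
 [ 1.    0.04 -0.  ]
 [-0.   -0.   -1.  ]]
```

Call:
apply_moves(increments=[{"tx":0,"ty":0,"tz":-0.1,"wx":0,"wy":0,"wz":0},{"tx":0,"ty":0,"tz":-0.2,"wx":0,"wy":0,"wz":0},{"tx":0.05,"ty":0.05,"tz":-0.22,"wx":0,"wy":0,"wz":0},{"tx":0.12,"ty":0.12,"tz":-0.22,"wx":0,"wy":0,"wz":0},{"tx":0.19,"ty":0.19,"tz":-0.22,"wx":0,"wy":0,"wz":0},{"tx":0.25,"ty":0.25,"tz":-0.22,"wx":0,"wy":0,"wz":0},{"tx":0.28,"ty":0.27,"tz":-0.22,"wx":0,"wy":0,"wz":0},{"tx":0.28,"ty":0.27,"tz":-0.22,"wx":0,"wy":0,"wz":0}])

```text
clock: 11.75
ee_pos: [499.1, 354.4, 297.7]
eef_rot: [-2.179, -2.262, -0.001]
wrist_force: [-0.5, -0.5, -4.0]
grip_width: 0.139
gripper_force: 114.4
```

Call:
apply_moves(increments=[{"tx":0,"ty":0,"tz":0,"wx":0,"wy":0,"wz":0},{"tx":0,"ty":0,"tz":0,"wx":0,"wy":0,"wz":0},{"tx":0,"ty":0,"tz":0,"wx":0,"wy":0,"wz":0}])

```text
clock: 12.05
ee_pos: [496.8, 350.9, 299.8]
eef_rot: [2.181, 2.26, 0.0]
wrist_force: [-0.2, -1.0, -2.9]
grip_width: 0.139
gripper_force: 114.4
```

```bash
python3 - <<'E'
from h import *
import pickle
o=monitor.get_obs();print(o["ee_pos"])
w=imaging.snapshot("wrist");s=imaging.snapshot("scene")
pickle.dump((o,w,s),open("o5.pkl","wb"))
cv2.imwrite("pics/w5.png",cv2.resize(w,(800,600)))
E
```

```text
[496.84 350.95 299.83]
```

View pics/w5.png

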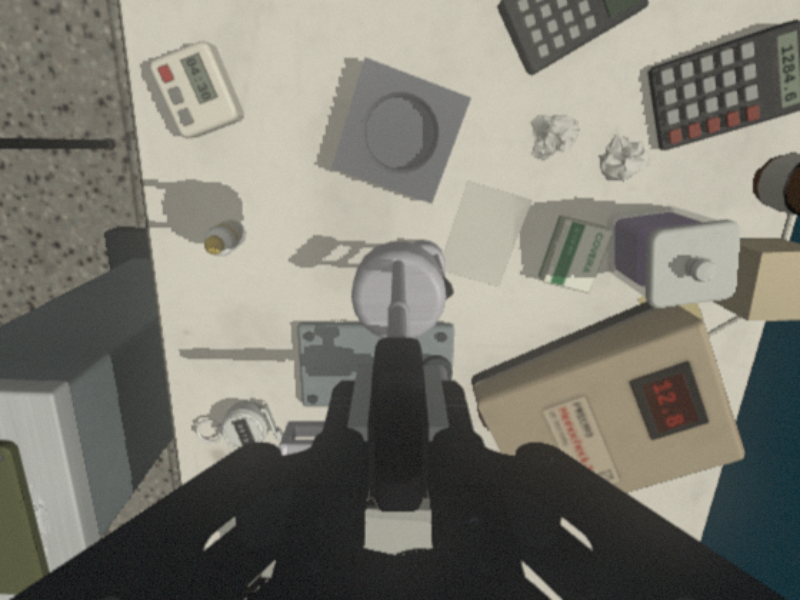

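Wrist view: the recess rim is centred at about (401,132). The block corners are (365,58), (470,98), (433,202) and (327,165). The held weight's disc spans (353..447, 240..335).

```bash
python3 - <<'E'
from h import *
import pickle
o,w,s=pickle.load(open("o5.pkl","rb"))
C=lambda u,v:(u*.7,v*.7)
g=cv2.cvtColor(w,cv2.COLOR_BGR2GRAY).astype(int)
hsv=cv2.cvtColor(w,cv2.COLOR_BGR2HSV)
print(w[130//10*7, int(345*.7)],w[92,280],w[60,int(380*.7)])
p=[onz("wrist",C(*c),18,o)[:2] for c in [(365,58),(470,98),(433,202),(327,165)]]
print("corners",np.array(p),"centre",np.mean(p,0),[np.linalg.norm(p[i]-p[i-1]) for i in range(4)])
q=[onz("wrist",C(*c),18,o)[:2] for c in [(364,132),(438,132),(401,93),(401,171)]]
print("rim",np.array(q),(q[0][0]+q[1][0])/2,(q[2][1]+q[3][1])/2)
# rim edge refine by hough
h=cv2.HoughCircles(cv2.resize(cv2.cvtColor(w,cv2.COLOR_BGR2GRAY)[35:150,220:340],None,fx=4,fy=4,interpolation=cv2.INTER_CUBIC),cv2.HOUGH_GRADIENT,1.5,100,param1=80,param2=20,minRadius=85,maxRadius=120)
if h is not None:
  for a in h[0][:3]: 
    uv=(a[0]/4+220,a[1]/4+35); print("hough",uv,a[2]/4,onz("wrist",uv,18,o))
zt=o["ee_pos"][2]-124.5+30
d=[onz("wrist",C(*c),zt,o)[:2] for c in [(353,288),(447,288)]]
print("disc",d,np.mean(d,0),"side loose tool",o["ee_pos"])
h=cv2.HoughCircles(cv2.resize(cv2.cvtColor(w,cv2.COLOR_BGR2GRAY)[155:245,235:325],None,fx=4,fy=4,interpolation=cv2.INTER_CUBIC),cv2.HOUGH_GRADIENT,1.5,100,param1=80,param2=20,minRadius=110,maxRadius=150)
if h is not None:
  for a in h[0][:3]:
    uv=(a[0]/4+235,a[1]/4+155); print("discH",uv,a[2]/4,onz("wrist",uv,zt,o),onz("wrist",uv,zt-30,o))
E
```

```text
[120 120 123] [113 113 113] [118 120 121]
corners [[466.49 478.97]
 [550.98 452.7 ]
 [526.15 368.8 ]
 [435.87 396.45]] centre [494.87 424.23] [np.float64(88.01952210656573), np.float64(88.47866548912701), np.float64(87.49736387284071), np.float64(94.42165074761782)]
rim [[466.42 423.79]
 [526.94 425.89]
 [495.58 454.5 ]
 [497.83 393.71]] 496.680968105209 424.1062604127933
disc [array([473.92, 352.13]), array([521.4 , 353.79])] [497.66 352.96] side loose tool [496.84 350.95 299.83]
discH (np.float32(283.1875), np.float32(203.9375)) 36.875 [500.03 351.26 205.33] [500.83 341.   175.33]
discH (np.float32(257.3125), np.float32(202.4375)) 29.3375 [481.3  351.75 205.33] [479.72 341.56 175.33]
```

Call:
apply_moves(increments=[{"tx":0.07,"ty":0.0036,"tz":0,"wx":0,"wy":0,"wz":0},{"tx":0.145,"ty":0.0036,"tz":0,"wx":0,"wy":0,"wz":0},{"tx":0.145,"ty":0.0036,"tz":0.05,"wx":0,"wy":0,"wz":0},{"tx":0.145,"ty":0.0036,"tz":0.12,"wx":0,"wy":0,"wz":0},{"tx":0.145,"ty":0.0036,"tz":0.2,"wx":0,"wy":0,"wz":0},{"tx":0.145,"ty":0.0036,"tz":0.25,"wx":0,"wy":0,"wz":0},{"tx":0.145,"ty":0.0036,"tz":0.28,"wx":0,"wy":0,"wz":0},{"tx":0.145,"ty":0.0036,"tz":0.285,"wx":0,"wy":0,"wz":0}])

```text
clock: 12.95
ee_pos: [495.0, 422.7, 154.4]
eef_rot: [-2.181, -2.261, 0.008]
wrist_force: [0.1, -0.8, -3.5]
grip_width: 0.144
gripper_force: 114.4
```

Call:
apply_moves(increments=[{"tx":0,"ty":0,"tz":0,"wx":0,"wy":0,"wz":0},{"tx":0,"ty":0,"tz":0,"wx":0,"wy":0,"wz":0},{"tx":0,"ty":0,"tz":0,"wx":0,"wy":0,"wz":0}])

```text
clock: 13.25
ee_pos: [497.4, 424.9, 158.5]
eef_rot: [2.181, 2.261, 0.005]
wrist_force: [-0.0, -0.2, -4.4]
grip_width: 0.144
gripper_force: 114.4
```

```bash
python3 - <<'E'
from h import *
import pickle
o=monitor.get_obs();print(o["ee_pos"],o["wrist_force"])
w=imaging.snapshot("wrist");s=imaging.snapshot("side");c=imaging.snapshot("scene")
pickle.dump((o,w,s,c),open("o6.pkl","wb"))
a=cv2.resize(w[90:300,170:380],(400,400),interpolation=cv2.INTER_CUBIC)
b=cv2.resize(s[240:350,250:360],(400,400),interpolation=cv2.INTER_CUBIC)
cv2.imwrite("pics/w6.png",np.hstack([a,b]))
E
```

```text
[497.44 424.95 158.54] [-0.04 -0.21 -4.39]
```

View pics/w6.png

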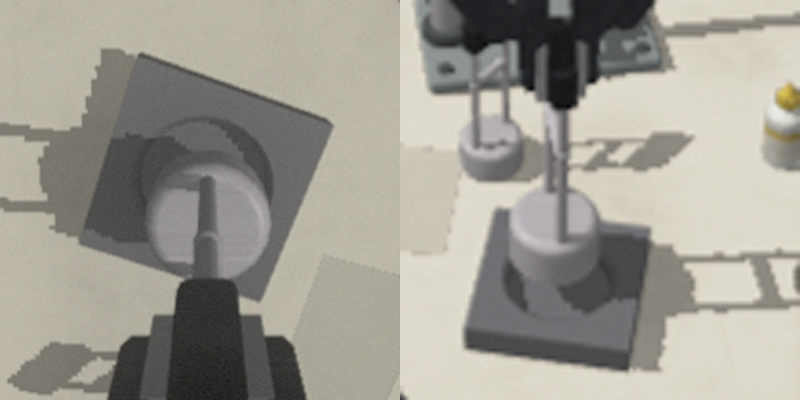

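The weight hovers above the recess. Crop pixels in the wrist view: the rim spans x 139..272, the disc top rim x 146..271, and the block corners are (138,54), (332,123), (262,300) and (80,242). The side crop shows the disc over the recess.

```bash
python3 - <<'E'
from h import *
import pickle
o,w,s,c=pickle.load(open("o6.pkl","rb"))
C=lambda u,v:(170+u*.525,90+v*.525)
S=lambda u,v:(250+u*.275,240+v*.275)
p=np.array([onz("wrist",C(*k),18,o)[:2] for k in [(138,54),(332,123),(262,300),(80,242)]])
print("corners",p,p.mean(0),(p[0]+p[2])/2,(p[1]+p[3])/2)
q=np.array([onz("wrist",C(*k),18,o)[:2] for k in [(139,185),(272,185),(205,117)]]);print("rim L R top",q)
zt=o["ee_pos"][2]-124.5+30
q=np.array([onz("wrist",C(*k),zt,o)[:2] for k in [(146,220),(271,220),(207,163)]]);print("disc L R top",q)
p=np.array([onz("side",S(*k),18)[:2] for k in [(66,318),(230,346),(250,228),(96,210)]]);print("side blk",p,p.mean(0))
zb=zt-30
q=np.array([onz("side",S(*k),zt)[:2] for k in [(109,228),(202,228),(155,188)]]);print("side disc L R back",q)
q=np.array([onz("side",S(*k),zb)[:2] for k in [(155,284)]]);print("side disc bottom front",q)
q=np.array([onz("side",S(*k),18)[:2] for k in [(103,285),(211,285),(157,320)]]);print("side rim L R front",q)
E
```

```text
corners [[466.82 480.76]
 [550.85 454.55]
 [525.8  369.05]
 [440.35 395.55]] [495.95 424.98] [496.31 424.91] [495.6  425.05]
rim L R top [[467.38 423.73]
 [526.74 425.79]
 [495.78 455.24]]
disc L R top [[474.42 423.34]
 [521.96 424.98]
 [496.82 446.42]]
side blk [[549.65 449.46]
 [465.01 479.67]
 [439.52 397.9 ]
 [524.61 372.82]] [494.7  424.96]
side disc L R back [[523.49 430.13]
 [474.13 436.56]
 [495.02 404.16]]
side disc bottom front [[500.68 445.9 ]]
side rim L R front [[527.13 428.98]
 [468.23 436.63]
 [501.08 457.16]]
```

```bash
python3 - <<'E'
from h import *
import pickle
o,w,s,c=pickle.load(open("o6.pkl","rb"))
g=cv2.cvtColor(w,cv2.COLOR_BGR2GRAY)
print("col278 rows145-190",g[145:190,276:281].mean(1).astype(int))
for v in (200,206,212): print(v,"cols235-325",g[v,235:325])
for v in (158,166,170): print("y at z18,z34,z64 row",v,[onz("wrist",(278,v),z,o)[1] for z in(18,34,64)])
E
```

```text
col278 rows145-190 [103 105 103 104 104  99  89  84  86  94 100 103 103 103 102 102 102 102
 103 101 102 101 100  97  88  82  84  83  87  87  91 105 117 125 131 140
 140 118  90  85  84  86  86  86  84]
200 cols235-325 [ 75  72  71  75  75  73  73  70  69  71  65  72  93  97 106 118 123 128
 140 147 149 150 145 145 147 146 148 148 150 148 147 149 147 148 147 148
 148 152 137  97  83  82  82  88  85  95  97 109 126 148 150 147 146 145
 147 147 149 151 146 145 145 147 148 145 152 146 147 148 156 163 172 177
 166 156 155 146 123 103 106 105 103 106  99 104 104 104 105 103 107 107]
206 cols235-325 [ 75  80  74  75  75  76  75  75  73  74  74  88  93 102 108 123 132 142
 145 148 150 147 150 151 150 150 148 148 146 148 150 149 151 148 148 148
 147 151 136  84  84  84  85  82  89  93  96 106 121 146 149 152 151 151
 152 149 153 148 152 153 152 150 153 152 151 151 149 154 150 154 156 168
 171 170 160 156 145 121 104 106 106 105 109 106 105 109 104 104 115 147]
212 cols235-325 [ 76  77  77  76  76  71  77  81  76  73  74  78  88  98 108 117 128 138
 145 149 149 147 149 146 146 148 148 149 150 147 149 148 149 149 148 148
 148 140 110  89  94  98 105 116 117 123 123 123 118 132 150 150 152 151
 152 148 152 151 150 150 149 152 152 149 150 152 153 156 150 153 154 161
 164 165 159 148 124 106 103 103 105 103 108 105 107 105 127 174 183 182]
y at z18,z34,z64 row 158 [np.float64(449.79243274744067), np.float64(452.9609899975662), np.float64(458.9020348415514)]
y at z18,z34,z64 row 166 [np.float64(443.0544303573665), np.float64(446.60448507139085), np.float64(453.2608376601865)]
y at z18,z34,z64 row 170 [np.float64(439.6471858422811), np.float64(443.39015457831636), np.float64(450.4082209583824)]
```

Call:
apply_moves(increments=[{"tx":0.0047,"ty":-0.0026,"tz":0,"wx":0,"wy":0,"wz":0},{"tx":0.0047,"ty":-0.0026,"tz":0.01,"wx":0,"wy":0,"wz":0},{"tx":0.0047,"ty":-0.0026,"tz":0.02,"wx":0,"wy":0,"wz":0},{"tx":0.0047,"ty":-0.0026,"tz":0.026,"wx":0,"wy":0,"wz":0},{"tx":0.0047,"ty":-0.0026,"tz":0.026,"wx":0,"wy":0,"wz":0},{"tx":0.0047,"ty":-0.0026,"tz":0.026,"wx":0,"wy":0,"wz":0}])

```text
clock: 14.0
ee_pos: [495.1, 426.5, 143.5]
eef_rot: [-2.181, -2.261, 0.001]
wrist_force: [0.8, 0.3, -2.8]
grip_width: 0.14
gripper_force: 114.3
```

```bash
python3 - <<'E'
from h import *
import pickle
o=monitor.get_obs();print(o["ee_pos"],o["wrist_force"],o["wrist_torque"],o["eef_rot"])
w=imaging.snapshot("wrist");s=imaging.snapshot("side");c=imaging.snapshot("scene")
pickle.dump((o,w,s,c),open("o7.pkl","wb"))
a=cv2.resize(w[90:300,170:380],(400,400),interpolation=cv2.INTER_CUBIC)
b=cv2.resize(s[250:350,250:350],(400,400),interpolation=cv2.INTER_CUBIC)
cv2.imwrite("pics/w7.png",np.hstack([a,b]))
E
```

```text
[495.07 426.49 143.48] [ 0.81  0.33 -2.83] [ 0.01  0.01 -0.02] [-2.18 -2.26  0.  ]
```

View pics/w7.png

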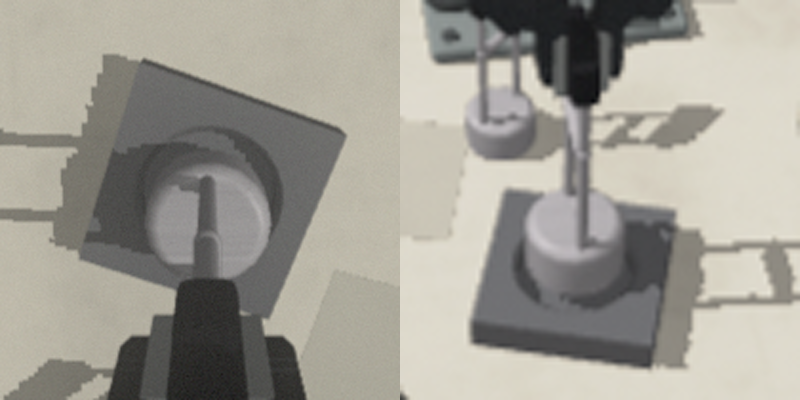

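The disc sits just over the recess. Rim x is 143..282 with its top at 127. The disc top is x 146..271, so it sits slightly left of centre. I have used my picture budget, so from here I use numbers only.

```bash
python3 - <<'E'
from h import *
import pickle
o,w,s,c=pickle.load(open("o7.pkl","rb"))
C=lambda u,v:(170+u*.525,90+v*.525)
p=np.array([onz("wrist",C(*k),18,o)[:2] for k in [(141,59),(346,133),(270,318),(80,257)]])
print("corners",p,p.mean(0),(p[0]+p[2])/2,(p[1]+p[3])/2)
q=np.array([onz("wrist",C(*k),18,o)[:2] for k in [(143,195),(282,195),(212,127)]]);print("rim L R top",q,(q[0]+q[1])/2)
zt=o["ee_pos"][2]-124.5+30
q=np.array([onz("wrist",C(*k),zt,o)[:2] for k in [(146,222),(271,222)]]);print("disc L R",q,q.mean(0))
g=cv2.cvtColor(w,cv2.COLOR_BGR2GRAY)
print(g[145:190,276:282].mean(1).astype(int)); 
for v in(156,159,170,178): print(v,onz("wrist",(279,v),18,o)[1],onz("wrist",(279,v),zt,o)[1])
S=lambda u,v:(250+u*.25,250+v*.25)
q=np.array([onz("side",S(*k),18)[:2] for k in [(116,265),(236,265),(72,322),(252,344),(276,211),(104,190)]]);print("side rim LR",(q[0]+q[1])/2,"blk",q[2:].mean(0))
q=np.array([onz("side",S(*k),zt)[:2] for k in [(125,228),(225,228),(175,190)]]);print("side disc",q,(q[0]+q[1])/2)
E
```

```text
corners [[466.74 481.45]
 [551.21 454.64]
 [525.58 368.7 ]
 [440.26 395.53]] [495.95 425.08] [496.16 425.08] [495.74 425.08]
rim L R top [[467.78 424.97]
 [526.8  427.07]
 [495.97 455.18]] [497.29 426.02]
disc L R [[471.78 423.83]
 [519.37 425.53]] [495.57 424.68]
[104 107 104 104 105 105 104 103 104 104 101  90  86  88  98 103 102 101
 102 103 103 100  94  85  83  85  85  84  85  85  93 106 119 125 131 139
 141 122  97  89  87  86  88  87  88]
156 455.6451749569516 461.66911097535683
159 453.2727654170188 459.5715933364428
170 444.45789901974246 451.7781085094173
178 437.9301436081009 446.00672633953184
side rim LR [495.27 427.52] blk [495.23 427.19]
side disc [[520.83 427.83]
 [472.06 434.18]
 [492.91 405.86]] [496.45 431.  ]
```

Call:
apply_moves(increments=[{"tx":0.0025,"ty":0.0015,"tz":0,"wx":0,"wy":0,"wz":0},{"tx":0.0025,"ty":0.0015,"tz":0,"wx":0,"wy":0,"wz":0},{"tx":0.0025,"ty":0.0015,"tz":0.003,"wx":0,"wy":0,"wz":0},{"tx":0.0025,"ty":0.0015,"tz":0.006,"wx":0,"wy":0,"wz":0},{"tx":0.0025,"ty":0.0015,"tz":0.009,"wx":0,"wy":0,"wz":0},{"tx":0.0025,"ty":0.0015,"tz":0.009,"wx":0,"wy":0,"wz":0},{"tx":0.0025,"ty":0.0015,"tz":0.009,"wx":0,"wy":0,"wz":0}])

```text
clock: 14.85
ee_pos: [495.8, 427.8, 139.2]
eef_rot: [-2.181, -2.261, 0.0]
wrist_force: [-0.9, -0.1, -3.0]
grip_width: 0.143
gripper_force: 114.4
```

Call:
apply_moves(increments=[{"tx":0,"ty":0,"tz":0.003,"wx":0,"wy":0,"wz":0},{"tx":0,"ty":0,"tz":0.006,"wx":0,"wy":0,"wz":0},{"tx":0,"ty":0,"tz":0.009,"wx":0,"wy":0,"wz":0},{"tx":0,"ty":0,"tz":0.012,"wx":0,"wy":0,"wz":0},{"tx":0,"ty":0,"tz":0.012,"wx":0,"wy":0,"wz":0},{"tx":0,"ty":0,"tz":0.012,"wx":0,"wy":0,"wz":0}])

```text
clock: 15.45
ee_pos: [495.9, 427.9, 133.2]
eef_rot: [-2.181, -2.261, 0.0]
wrist_force: [0.0, 0.2, -4.1]
grip_width: 0.144
gripper_force: 114.4
```

```bash
python3 - <<'E'
from h import *
L=[]
for i in range(6):
    o=monitor.get_obs();L.append(np.r_[o["wrist_force"],o["wrist_torque"],o["ee_pos"]]);imaging.snapshot("wrist")
print(np.mean(L,0))
E
```

```text
[ -0.01  -0.04  -3.84   0.01   0.01   0.02 495.92 427.92 133.35]
```

Still hanging free at about 9 mm, so the disc is inside the recess. I lower the rest in 0.5 mm steps until it touches.

Call:
apply_moves(increments=[{"tx":0,"ty":0,"tz":0.001,"wx":0,"wy":0,"wz":0},{"tx":0,"ty":0,"tz":0.002,"wx":0,"wy":0,"wz":0},{"tx":0,"ty":0,"tz":0.003,"wx":0,"wy":0,"wz":0},{"tx":0,"ty":0,"tz":0.004,"wx":0,"wy":0,"wz":0},{"tx":0,"ty":0,"tz":0.004,"wx":0,"wy":0,"wz":0},{"tx":0,"ty":0,"tz":0.004,"wx":0,"wy":0,"wz":0}])

```text
clock: 16.35
ee_pos: [495.9, 427.9, 131.3]
eef_rot: [-2.181, -2.261, 0.0]
wrist_force: [0.2, -0.8, -3.7]
grip_width: 0.143
gripper_force: 114.4
```

Call:
apply_moves(increments=[{"tx":0,"ty":0,"tz":0.001,"wx":0,"wy":0,"wz":0},{"tx":0,"ty":0,"tz":0.0015,"wx":0,"wy":0,"wz":0},{"tx":0,"ty":0,"tz":0.0015,"wx":0,"wy":0,"wz":0},{"tx":0,"ty":0,"tz":0.0015,"wx":0,"wy":0,"wz":0}])

```text
clock: 16.75
ee_pos: [496.0, 427.9, 131.1]
eef_rot: [2.181, 2.261, 0.001]
wrist_force: [-0.6, -1.3, 0.1]
grip_width: 0.144
gripper_force: 115.1
```

The floor carries it at z=131.1, against 130.5 expected. I press a hair more, then open.

Call:
apply_moves(increments=[{"tx":0,"ty":0,"tz":0.0006,"wx":0,"wy":0,"wz":0},{"tx":0,"ty":0,"tz":0.0006,"wx":0,"wy":0,"wz":0},{"tx":0,"ty":0,"tz":0.0006,"wx":0,"wy":0,"wz":0}], newtons=30)

```text
clock: 17.05
ee_pos: [496.1, 428.0, 131.0]
eef_rot: [2.181, 2.261, 0.001]
wrist_force: [-0.2, -1.0, 5.0]
grip_width: 0.141
gripper_force: 115.8
```

Call:
apply_moves(increments=[{"tx":0,"ty":0,"tz":0,"wx":0,"wy":0,"wz":0},{"tx":0,"ty":0,"tz":0,"wx":0,"wy":0,"wz":0},{"tx":0,"ty":0,"tz":0,"wx":0,"wy":0,"wz":0},{"tx":0,"ty":0,"tz":0,"wx":0,"wy":0,"wz":0},{"tx":0,"ty":0,"tz":0,"wx":0,"wy":0,"wz":0}], fingers=0)

```text
clock: 17.55
ee_pos: [495.9, 427.9, 130.0]
eef_rot: [-2.181, -2.261, 0.0]
wrist_force: [0.6, 0.1, -0.8]
grip_width: 0.5
gripper_force: 0.0
```

```bash
python3 - <<'E'
from h import *
o=monitor.get_obs();print(o["ee_pos"],o["wrist_force"],o["grip_width"],o["gripper_force"])
E
```

```text
[495.91 427.92 130.04] [ 0.57  0.05 -0.81] 0.49979955171797386 0.0
```

Call:
apply_moves(increments=[{"tx":0,"ty":0,"tz":-0.02,"wx":0,"wy":0,"wz":0},{"tx":0,"ty":0,"tz":-0.06,"wx":0,"wy":0,"wz":0},{"tx":0,"ty":0,"tz":-0.12,"wx":0,"wy":0,"wz":0},{"tx":0,"ty":0,"tz":-0.18,"wx":0,"wy":0,"wz":0},{"tx":0,"ty":0,"tz":-0.24,"wx":0,"wy":0,"wz":0},{"tx":0,"ty":0,"tz":-0.24,"wx":0,"wy":0,"wz":0},{"tx":0,"ty":0,"tz":-0.24,"wx":0,"wy":0,"wz":0}])

```text
clock: 18.25
ee_pos: [496.4, 428.3, 251.7]
eef_rot: [2.181, 2.261, 0.005]
wrist_force: [1.0, 0.6, -0.8]
grip_width: 0.502
gripper_force: 0.0
```

```bash
python3 - <<'E'
from h import *
o=monitor.get_obs();w=imaging.snapshot("wrist");s=imaging.snapshot("side");print(o["ee_pos"],o["grip_width"])
# black grip top seen by the wrist camera, expected top at z=6+154=160
g=cv2.cvtColor(w,cv2.COLOR_BGR2GRAY); m=(g<60).astype(np.uint8)
n,lab,st,ce=cv2.connectedComponentsWithStats(m[100:330,200:360])
for i in range(1,n):
    if st[i,4]>80: print(st[i],ce[i]+[200,100],onz("wrist",ce[i]+[200,100],155,o))
# side view: black grip centre at z=147
g=cv2.cvtColor(s,cv2.COLOR_BGR2GRAY); m=(g<60).astype(np.uint8)
n,lab,st,ce=cv2.connectedComponentsWithStats(m[200:320,250:350])
for i in range(1,n):
    if st[i,4]>30: print("side",st[i],ce[i]+[250,200],onz("side",ce[i]+[250,200],147))
E
```

```text
[496.43 428.35 251.74] 0.5020225668844884
[ 69  74  19  45 485] [277.05 191.69] [495.07 437.26 155.  ]
[   0  159   33   71 1136] [218.46 305.33] [450.88 339.5  155.  ]
[ 125  159   35   71 1360] [341.41 302.64] [550.29 345.44 155.  ]
[ 84 184  32  35 581] [299.28 301.82] [516.19 345.06 155.  ]
side [  6   0  37  27 468] [271.17 209.38] [518.69 237.34 147.  ]
side [ 56   0  32  26 306] [317.64 208.21] [419.2  246.28 147.  ]
side [  9  40  22  15 145] [272.52 247.27] [529.03 360.24 147.  ]
side [ 38  57  11  25 183] [293.4  268.59] [496.88 425.24 147.  ]
```

```bash
python3 -c "
from cell import job
print(job.sign_off())"
```

```text
the job is handed in; nothing more can be done
None
```

The weight came off the hook through the opened keeper and was released upright in the storage block's recess. I handed the job in at about 18 s, and no verdict came back; I also viewed 11 pictures against the limit of 10.

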